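# Set the sloped rest and tip the plate up against it

### The arm

A 6-joint arm with a two-finger parallel gripper is mounted at the origin on a cart in front of the work surface, level with it; the furniture and walls round the work are solid. World frame = base frame: x ahead of the robot, y to its left, z up, the work surface at z = 0. Lengths are in mm, angles in rad, forces in N, time in s.
With the tool pointing down it reaches from about 350 to 975 mm from the base axis. Payload 7.1 kg.
Tool frame: the origin (TCP) lies between the finger pads; the fingertips stand 14 mm ahead of it and the grasp point (between the pads) lies 5 mm behind it (ctrl.tcp_to_tips is the distance from the TCP to the fingertips, in mm); z points along the fingers, y is the line along which they close (so a half turn about z gives the same grasp; the last joint's range is limited). The gripper opens to 88 mm and grips with 3 to 60 N. Pads are 20 mm wide; open, the fingers measure 115 mm over their backs; the gripper's body (75 mm by 178 mm) begins 61 mm behind the grasp point.
Start: joints at [-1.283, 0.423, 1.63, -0, 1.089, -0.019], TCP at [188.774, -595.793, 236.675] pointing down, gripper open.
Joint ranges: [-3, 3], [-0.9, 2.11], [0.09, 2.58], [-1.31, 4.45], [0.11, 2.69], [-2.54, 2.54]. Speed limits (rad/s): [2.39, 2.39, 3.01, 3.14, 3.14, 3.14].

### API

Orientations are given as a rotation vector (axis times angle).
In Python, from workcell import ctrl gives the robot as it stands.
- The arm moves only by the tool apply_moves, never from a script. Its argument "series" is a list that holds one entry, the list of rows, each a list of 7 numbers: the shift along the tool's x, y, z in cm, then the turn, a rotation vector about the tool's x, y, z in degrees, then the opening, from 0 (shut) to 1 (fully open). A call has 1 to 12 rows; each row shifts and turns the commanded pose from where the row before left it, along the tool's axes as they then stand; what a row does not reach is not made up. A row lasts 1/10 s, in which the tool goes at most 50 mm and 8.59 degrees, less where a joint would pass 70% of its speed; a pose out of reach is approached as far as the arm can. A call with a gripper value outside its range is refused whole. The fingers move at their own pace and stop on an object; the grip force is fixed at half the most. Time passes only in rows, so rows that do not move let the fingers close. It gives the time, the measured TCP pose, the force and the opening at its end, in the units of the state.
- ctrl.get_obs(): the state, without advancing time (a new reading comes with each control period).
- ctrl.get_image(name): name is "side" or "top" or "wrist"; returns a dict with "img" (480x640x3 uint8, blue, green, red), "K" (3x3 intrinsics, pixels), "dist" ([k1, k2, p1, p2, k3] as OpenCV has them; the pictures are not rectified), "cam_to_world" (4x4, takes a point from camera to world coordinates). Camera axes: x right, y down, z forward; pixel columns grow to the right and rows downward; lengths in mm; the calibration is good to about 2 mm. A picture is of the moment at which its call begins. There is no depth.
- ctrl.close_job(): hands the job in, once; it reports no verdict.
The state is a dict: "t": time; "qpos": joint angles; "qvel": joint speeds; "joint_torque": joint torques, N m; "ee_pos": TCP position; "orientation": TCP orientation; "ft_force": force on the tool from outside, world axes, zero at the start; "moment": the same for the moment, N m; "width": finger opening in mm.
Only numpy, scipy, OpenCV 4.12 (cv2) and the standard library are available. Lean on these libraries where they do the work, as an engineer would, in place of code of your own. Each camera call takes 0.05 s, during which the arm holds its last target. There are 200 camera calls.

### The job

Take the small L bracket off the flat steel plate that lies on the fixture rails, and stand it upright on the bare bench top; turn the crank until the rest's pointer is in line with the index clip on the scale bar. Tip the plate up on the rails so that it stands on the long edge nearest the rest, leaning back flat and square against the sloped rest, its foot right at the rest's foot and roughly centred; do not drop it off the rails, and leave the other things on the bench where they are.

Things in the scene. Friction and masses are not known exactly. Their poses are not given: they have to be found in the camera images.
- fixture: Fixed fixture, origin on the bench; x points to the robot's left (yaw 1.4..2.0), y towards the robot. Base plate 10 mm thick, x -70..140, y -185..85 mm. Two rails along x, tops 60 mm above the bench, x -45..140, at y 36..58 and -58..-36 mm; between them a 72 mm gap, open down to the base plate (a screw 24..36 mm high lies in its middle from x 20 mm on). Scale bar at y 70..82 mm, 40 mm high.
- rest_face (a point): Foot line, at mid width, of the rest's sloped face (dark steel, 124 mm wide, left end of the rails), 61 mm above the bench. Site z: normal of the face, to the right and up; x: up the face, which leans 20 degrees back from vertical and is 72 mm long (top 129 mm above the bench); y: as the fixture's. The rest slides only along the fixture's x and is held by the screw against pushes up to about 25 N.
- rest_pointer (a point): Tip of the rest's pointer fin, on the robot's side, at the same fixture x as the foot of the sloped face, 51 mm above the bench; moves with the rest.
- index_mark (a point): Upright blade of the small brass index clip on the scale bar (the rails' near side, towards the robot), 51 mm above the bench. Axes as the fixture's. The clip is fixed; where it sits on the bar differs from start to start. The rest starts 15 to 40 mm left of it (fixture +x).
- crank (a joint): Crank wheel angle in rad, 0 at the start, counter-clockwise from above is positive; range 0 to 17. One full turn counter-clockwise brings the rest 20 mm to the right (fixture -x, towards the plate), clockwise takes it back. Stiff: about 0.09 N m, it stays where left.
- crank_axis (a point): Centre of the crank wheel (rim 102 mm across, 62 to 72 mm above the bench, on a grey gearbox behind the rails, away from the robot), on its vertical axis; fixture x 30, y -140 mm.
- crank_handle (a point): Middle of the upright black crank handle: spinning sleeve 18 mm across, 44 mm long, standing on the wheel rim 40 mm from the wheel's axis; this point 99 mm above the bench, sleeve top at 119 mm.
- plate_centre (a point): Centre of the flat dark steel plate 110 x 70 x 8 mm, about 0.5 kg. x along the 110 mm edge, y along the 70 mm edge, z the normal. Starts lying across both rails, underside 60 mm above the bench, long edges roughly along the fixture's y, with a gap to the rest; its right long edge is from 2 mm inside to 20 mm beyond the rails' right ends. It slides on the rails when pushed.
- bracket_centre (a point): Middle of the loose steel L bracket, 28 x 50 x 60 mm, 0.18 kg, half-way up (30 mm above its underside). Starts standing on the plate. Foot 8 mm thick, 28 mm in its x and -25..+25 mm in its y; upright leg 28 mm wide in x, at y +17..+25 mm, from 8 mm to 60 mm above its underside. z up.
- tube_offcut_centre (a point): Bystander: square tube offcut 55 x 55 x 52 mm, its centre.
- pliers_centre (a point): Bystander: pliers with red handles lying flat, 41 x 178 (its y) x 16 mm, centre.
- angle_right_centre (a point): Bystander: offcut of angle steel 60 x 120 (its y) x 55 mm high, centre.
- angle_back_centre (a point): Bystander: offcut of angle steel 50 x 100 (its y) x 60 mm high, left of the rest, centre.
- cup_centre (a point): Bystander: paper coffee cup 88 mm across, 98 mm high, centre.
- nozzle_centre (a point): Bystander: copper gas nozzle standing upright, 24 mm across, 64 mm high, centre.
There are look-alikes about, which are no part of the job. What is shaped like the part that bears bracket_centre but pink is not meant.

How it is judged:
By the outcome, as a careful person would: the job done as asked, in the order asked, and still so for the second after the job is handed in, with the robot touching nothing.
It also fails if it takes over 72 s, if anything falls off the work surface, if the arm or the gripper's body presses on something with over 40 N, if the wrist force passes 120 N, or if a joint passes its speed limit or range.

## Working session

There is one attempt and no reset: what is moved stays moved. The work goes in short steps, Python scripts to look and compute and a tool call to move; the robot and the scene stay as the last step left them, time stands still between calls to the robot, and variables do not carry over. Pictures are saved under pics/ and viewed, on a budget of 10 in all, crops included, one or two more only if the job needs it, and the job is handed in when it is done.

Besides the shell and the picture viewer there is one more tool, called after ">>>" as a command line: name --argument value ..., lists and objects as JSON in quotes. apply_moves: Moves the arm, as the interface text tells. Its arguments: {"type":"object","properties":{"series":{"type":"array","items":{"type":"array","items":{"type":"array","items":{"type":"number"}}}}},"required":["series"]}

```bash
ls; mkdir -p pics; python3 - <<'E'
from workcell import ctrl
import cv2,pickle
o=ctrl.get_obs(); print(o)
for n in("top","side"):
    d=ctrl.get_image(n); cv2.imwrite(f"pics/{n}0.png",d["img"]); pickle.dump(d,open(f"pics/{n}0.pkl","wb"))
    print(n,d["K"],d["dist"],d["cam_to_world"])
E
```

```text
pics
{'t': 0.0, 'qpos': array([-1.28297213e+00,  4.23813262e-01,  1.63068874e+00,  1.53210415e-05,
        1.08860675e+00, -1.90159869e-02]), 'qvel': array([-0.00081403, -0.00164265,  0.00137816, -0.00132194,  0.00066493,
        0.00146757]), 'joint_torque': array([-3.33312914e-05, -5.44640422e+01, -2.73671454e+01,  6.42996957e-02,
        2.25380069e-02, -1.34717429e-04]), 'ee_pos': array([ 188.64626398, -595.28686466,  235.91939954]), 'orientation': array([-3.10320727e+00, -4.79853938e-01,  2.97853470e-04]), 'ft_force': array([-0.42988183, -0.62721625,  0.26966759]), 'moment': array([0.04189479, 0.03363598, 0.00871706]), 'width': 87.6922473108038}
top [[503.78394337   0.         314.74049556]
 [  0.         503.78394337 240.25035059]
 [  0.           0.           1.        ]] [0.04214832 0.         0.         0.         0.        ] [[-8.44829857e-03 -9.84313119e-01  1.76228006e-01  3.66365703e+02]
 [-9.99937323e-01  9.61064716e-03  5.74322457e-03 -2.24857336e+00]
 [-7.34679647e-03 -1.76168441e-01 -9.84332619e-01  1.04122364e+03]
 [ 0.00000000e+00  0.00000000e+00  0.00000000e+00  1.00000000e+00]]
side [[586.20467046   0.         317.45252932]
 [  0.         586.20467046 235.81852331]
 [  0.           0.           1.        ]] [-0.06731227  0.          0.          0.          0.        ] [[-9.45852554e-01 -1.29353594e-01  2.97708909e-01  2.32802515e+02]
 [-3.24024650e-01  3.21841415e-01 -8.89621341e-01  9.25796469e+02]
 [ 1.92606608e-02 -9.37915642e-01 -3.46328277e-01  4.65078306e+02]
 [ 0.00000000e+00  0.00000000e+00  0.00000000e+00  1.00000000e+00]]
```

View pics/top0.png

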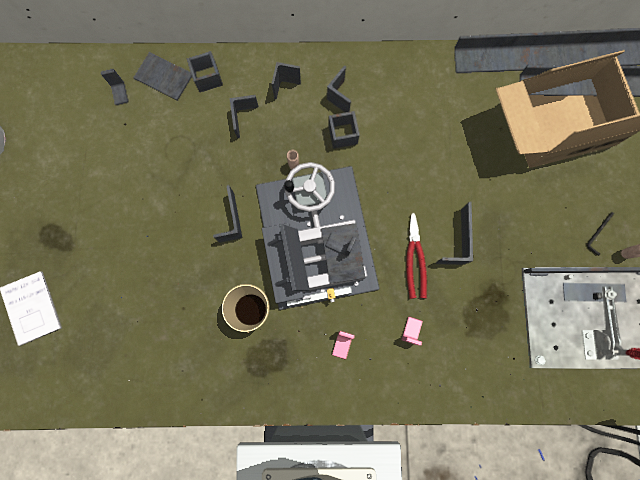

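View pics/side0.png

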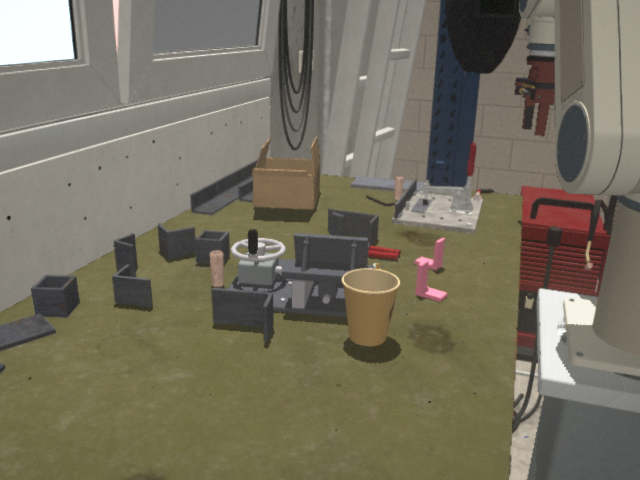

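The top view shows the fixture at (315,240): crank wheel (310,187), handle (289,186), rest about (297,255), plate about (345,258) with a dark bracket at (343,247), and clip (331,295). The pink brackets at (343,345) and (413,330) are look-alikes. The dark angles at the back, (240,115), (285,78) and (340,90), are also possible confusions, but they are on the bench, not the plate. Next is the close crop.

```bash
cat > h.py <<'E'
import numpy as np,cv2,pickle
from scipy.spatial.transform import Rotation as R
def snap(ctrl,n,tag):
    d=ctrl.get_image(n); pickle.dump(d,open(f"pics/{tag}.pkl","wb")); return d
def load(tag): return pickle.load(open(f"pics/{tag}.pkl","rb"))
def crop(d,x0,y0,w,h,s,out):
    c=cv2.resize(d["img"][y0:y0+h,x0:x0+w],None,fx=s,fy=s,interpolation=cv2.INTER_CUBIC)
    c=cv2.convertScaleAbs(c,alpha=1.5,beta=10)
    cv2.imwrite(out,c)
def back(d,px,z):
    n=cv2.undistortPoints(np.array([[px]],float),d["K"],d["dist"])[0,0]
    T=d["cam_to_world"]; r=T[:3,:3]@np.array([*n,1]); o=T[:3,3]
    return o+r*(z-o[2])/r[2]
def proj(d,P):
    T=np.linalg.inv(d["cam_to_world"]); P=np.atleast_2d(P).astype(float)
    return cv2.projectPoints(P,cv2.Rodrigues(T[:3,:3])[0],T[:3,3],d["K"],d["dist"])[0][:,0]
def fix2w(o,yaw,p):
    c,s=np.cos(yaw),np.sin(yaw); p=np.atleast_2d(p)
    return np.c_[o[0]+c*p[:,0]-s*p[:,1],o[1]+s*p[:,0]+c*p[:,1],p[:,2]]
E
python3 - <<'E'
from h import *
crop(load("top0"),245,155,140,160,3.75,"pics/topc.png")
E
```

```text
(no output)
```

View pics/topc.png

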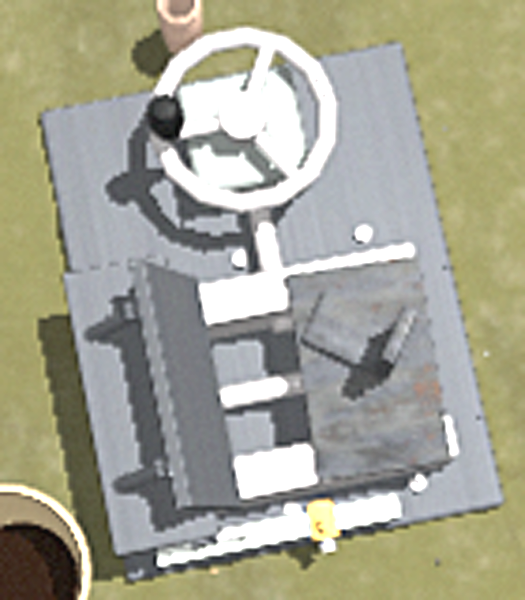

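Crop: base-plate corners at (42,113), (400,42), (500,503), (117,555). The plate is about (295..450, 258..478), with the dark bracket on it, leg top at about (402,335) and foot end at (311,317). Clip blade at (325,530). I fit the fixture next, then look with the wrist camera.

```bash
python3 - <<'E'
from h import *
d=load("top0")
cp=lambda p:(p[0]/3.75+245-.37,p[1]/3.75+155-.37)
W=np.array([back(d,cp(p),10) for p in[(42,113),(400,42),(500,503),(117,555)]])[:,:2]
F=np.array([(140,-185),(-70,-185),(-70,85),(140,85)],float)
wm,fm=W.mean(0),F.mean(0);A=W-wm;B=F-fm
yaw=np.arctan2((B[:,0]*A[:,1]-B[:,1]*A[:,0]).sum(),(A*B).sum())
c,s=np.cos(yaw),np.sin(yaw);M=np.array([[c,-s],[s,c]]);o=wm-M@fm
print("yaw",yaw,"o",o,"res",(A-B@M.T).round(1).tolist())
for n,p,z in[("axis",(240,118),72),("handle top",(166,108),119),("pTL",(293,277),68),("pTR",(415,258),68),("pBR",(450,462),68),("pBL",(313,478),68),("clip",(323,508),51),("clip2",(326,535),40),("footrest",(205,285),61),("footrest2",(236,495),61),("legtop a",(413,312),128),("legtop b",(390,362),128),("foot a",(303,340),76),("foot b",(320,293),76)]:
    w=back(d,cp(p),z); print(n,w.round(1),"fix",(M.T@(w[:2]-o)).round(1))
print("axis exp",fix2w(o,yaw,(30,-140,67)))
for q in [(203,313),(245,310),(343,345),(413,330),(416,255),(462,235),(292,157)]: print(q,back(d,q,20).round())
E
```

```text
yaw 1.7421489550860232 o [520.51231694 -40.06947517] res [[-7.2, -1.7], [-3.3, 2.0], [0.5, -0.8], [10.0, 0.6]]
axis [649.6  14.7  72. ] fix [  31.9 -136.5]
handle top [641.5  51.2 119. ] fix [  69.4 -134.8]
pTL [564.  -12.6  68. ] fix [ 19.7 -47.5]
pTR [573.5 -76.9  68. ] fix [-45.3 -46. ]
pBR [465.8 -92.4  68. ] fix [-42.3  62.8]
pBL [458.2 -21.7  68. ] fix [28.7 58.3]
clip [444.1 -27.   51. ] fix [25.9 73.1]
clip2 [430.7 -28.7  40. ] fix [26.5 86.6]
footrest [561.5  33.9  61. ] fix [ 65.9 -53.1]
footrest2 [450.4  18.2  61. ] fix [69.4 59.2]
legtop a [533.7 -70.7 128. ] fix [-32.4  -7.7]
legtop b [508.9 -58.9 128. ] fix [-16.6  14.6]
foot a [529.  -17.3  76. ] fix [ 21.  -12.3]
foot b [553.7 -26.4  76. ] fix [  7.8 -35. ]
axis exp [[653.34656066  13.36332089  67.        ]]
(203, 313) [403. 229.  20.]
(245, 310) [408. 145.  20.]
(343, 345) [338. -50.  20.]
(413, 330) [ 366. -190.   20.]
(416, 255) [ 517. -203.   20.]
(462, 235) [ 557. -298.   20.]
(292, 157) [729.  50.  20.]
```

>>> apply_moves --series '[[[3.5, -3.4, -0.8, 0, 0, 0, 1], [3.5, -3.4, -0.8, 0, 0, 0, 1], [3.5, -3.4, -0.8, 0, 0, 0, 1], [3.5, -3.4, -0.8, 0, 0, 0, 1], [3.5, -3.4, -0.8, 0, 0, 0, 1], [3.5, -3.4, -0.8, 0, 0, 0, 1], [3.5, -3.4, -0.8, 0, 0, 0, 1], [3.5, -3.4, -0.8, 0, 0, 0, 1], [3.5, -3.4, -0.8, 0, 0, 0, 1], [3.5, -3.4, -0.8, 0, 0, 0, 1], [3.5, -3.4, -0.8, 0, 0, 0, 1], [0, 0, 0, 0, 0, 0, 1]]]'

```text
t: 1.3
ee_pos: [445.2, -118.7, 325.6]
orientation: [-3.103, -0.49, -0.004]
ft_force: [0.4, -0.8, 0.2]
width: 87.8
```

```bash
python3 - <<'E'
from h import *
from workcell import ctrl
d=snap(ctrl,"wrist","w0"); cv2.imwrite("pics/w0.png",cv2.convertScaleAbs(d["img"],alpha=1.3,beta=10))
print(d["cam_to_world"].round(3),d["K"][0,0],d["dist"]);o=ctrl.get_obs();print(o["t"],o["ee_pos"],o["qpos"])
E
```

```text
[[ 3.08000e-01 -9.07000e-01 -2.88000e-01  5.25592e+02]
 [-9.52000e-01 -2.93000e-01 -9.30000e-02 -9.23830e+01]
 [ 0.00000e+00  3.03000e-01 -9.53000e-01  4.73774e+02]
 [ 0.00000e+00  0.00000e+00  0.00000e+00  1.00000e+00]] 374.28983822011236 [-0.03177116  0.          0.          0.          0.        ]
1.35 [ 443.83598057 -120.69437484  324.92887972] [-2.91419707e-01  6.95017365e-02  1.88541971e+00  5.12089276e-05
  1.18608325e+00  9.67144252e-01]
```

View pics/w0.png

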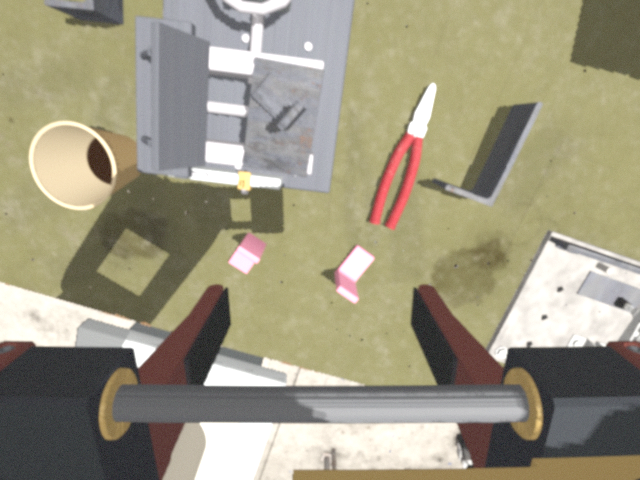

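The wrist view shows the plate (240-325, 55-180), the dark bracket near (280,105), the clip at (243,180) and the rest at (170-240, 20-175). The pink brackets lie at (247,253) and (355,273). I crop in closer.

```bash
python3 - <<'E'
from h import *
crop(load("w0"),190,40,150,150,4,"pics/w0c.png")
E
```

```text
(no output)
```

View pics/w0c.png

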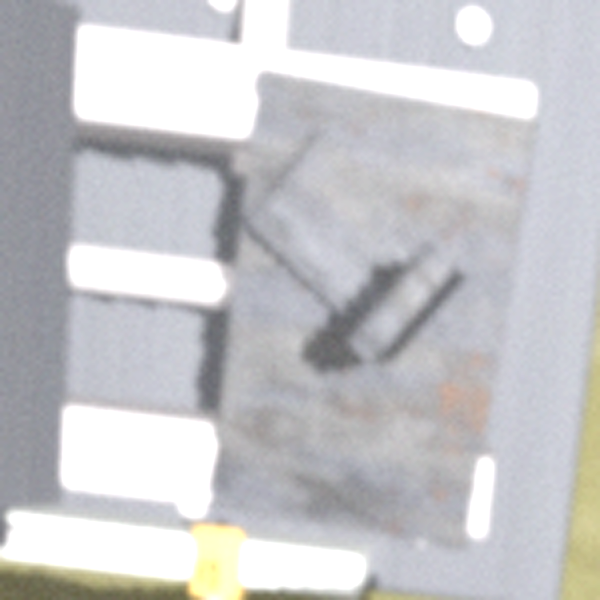

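```bash
python3 - <<'E'
from h import *
d=load("w0")
cp=lambda p:(p[0]/4+190-.37,p[1]/4+40-.37)
yaw=1.7421;o=np.array([520.5,-40]);c,s=np.cos(yaw),np.sin(yaw);M=np.array([[c,-s],[s,c]])
for n,p,z in[("rail1 R far",(538,82),60),("rail1 R near",(536,118),60),("rail2 R far",(492,457),60),("rail2 R near",(484,537),60),("leg1",(430,248),128),("leg2",(454,265),128),("leg3",(376,360),128),("leg4",(350,345),128),("footA",(247,215),76),("footB",(318,130),76),("footC",(340,312),76),
 ("pTL",(260,73),68),("pTR",(537,112),68),("pBR",(468,548),68),("pBL",(217,515),68),("clip top",(218,527),51),("clip bot",(215,595),51)]:
    w=back(d,cp(p),z); print(n,w.round(1),"fix",(M.T@(w[:2]-o)).round(1))
# project fixture model in both images for a residual check
E
```

```text
rail1 R far [585.  -77.3  60. ] fix [-47.8 -57.2]
rail1 R near [576.8 -79.5  60. ] fix [-48.5 -48.8]
rail2 R far [492.7 -94.4  60. ] fix [-48.8  36.7]
rail2 R near [471.5 -98.8  60. ] fix [-49.6  58.3]
leg1 [536.4 -67.8 128. ] fix [-30.1 -11. ]
leg2 [534.7 -73.8 128. ] fix [-35.7  -8.2]
leg3 [510.3 -63.2 128. ] fix [-21.1  14. ]
leg4 [511.6 -56.8 128. ] fix [-15.   11.6]
footA [531.6 -18.4  76. ] fix [ 19.4 -14.6]
footB [555.9 -29.9  76. ] fix [  3.9 -36.6]
footC [516.5 -46.8  76. ] fix [-6.   5.1]
pTL [564.8 -11.4  68. ] fix [ 20.7 -48.5]
pTR [577.2 -79.5  68. ] fix [-48.6 -49.2]
pBR [468.4 -95.4  68. ] fix [-45.8  60.8]
pBL [456.2 -28.7  68. ] fix [22.1 61.4]
clip top [450.1 -27.1  51. ] fix [24.7 67.1]
clip bot [431.3 -31.1  51. ] fix [24.  86.4]
```

>>> apply_moves --series '[[[0, 0, 0, 0, 0, 8.4, 1], [0, 0, 0, 0, 0, 8.4, 1], [0, 0, 0, 0, 0, 8.4, 1], [0, 0, 0, 0, 0, 8.4, 1], [0, 0, 0, 0, 0, 8.4, 1], [2.5, -4.1, 0, 0, 0, 0, 1], [2.5, -4.1, 0, 0, 0, 0, 1], [0, 0, 4, 0, 0, 0, 0.6], [0, 0, 4, 0, 0, 0, 0.6], [0, 0, 4, 0, 0, 0, 0.6], [0, 0, 3, 0, 0, 0, 0.6], [0, 0, 0, 0, 0, 0, 0.6]]]'

```text
t: 2.55
ee_pos: [518.5, -70.0, 170.5]
orientation: [3.069, -0.667, -0.014]
ft_force: [-0.0, -0.3, 0.3]
width: 53.6
```

```bash
python3 - <<'E'
from h import *
from workcell import ctrl
d=snap(ctrl,"wrist","w1"); 
o=ctrl.get_obs();print(o["t"],o["ee_pos"],o["orientation"],o["width"],o["qpos"])
# project expected leg top corners onto wrist
P=[(536.4,-67.8,128),(534.7,-73.8,128),(510.3,-63.2,128),(511.6,-56.8,128)]
q=proj(d,P);print(q.round())
im=cv2.convertScaleAbs(d["img"],alpha=1.4,beta=10)
cv2.polylines(im,[q.round().astype(int).reshape(-1,1,2)],True,(0,0,255),1)
cv2.imwrite("pics/w1.png",im)
E
```

```text
2.6 [520.3328789  -70.0571575  172.93851635] [ 3.0694792  -0.66681357 -0.00823574] 53.18440399826516 [-1.56385673e-01  3.68174516e-01  1.89495825e+00 -2.66422835e-04
  8.83724343e-01  1.84241253e+00]
[[304. 256.]
 [315. 254.]
 [316. 298.]
 [305. 301.]]
```

View pics/w1.png

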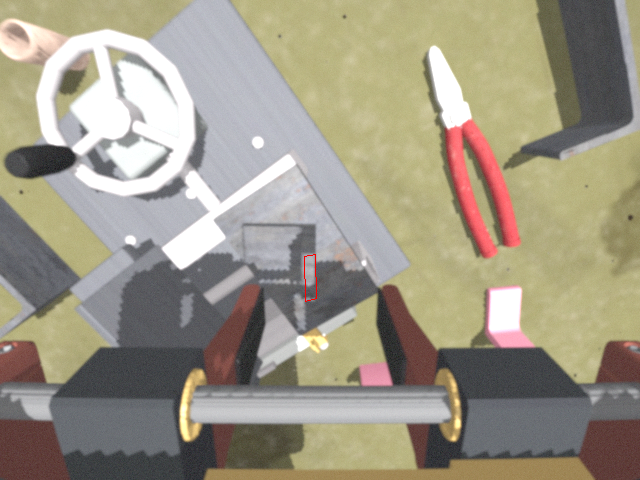

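The predicted leg-top outline (303-316, 254-301) lies on the real leg, and the foot shows to its left. I descend and grip.

>>> apply_moves --series '[[[0.1, -0.5, 2.5, 0, 0, 0, 0.6], [0, 0, 2.5, 0, 0, 0, 0.6], [0, 0, 2, 0, 0, 0, 0.6], [0, 0, 0, 0, 0, 0, 0.6], [0, 0, 0, 0, 0, 0, 0], [0, 0, 0, 0, 0, 0, 0], [0, 0, 0, 0, 0, 0, 0], [0, 0, 0, 0, 0, 0, 0], [0, 0, 0, 0, 0, 0, 0]]]'

```text
t: 3.5
ee_pos: [525.5, -64.9, 105.2]
orientation: [-3.07, 0.664, -0.001]
ft_force: [-1.0, 0.3, 0.3]
width: 16.1
```

>>> apply_moves --series '[[[0, 0, 0, 0, 0, 0, 0], [0, 0, 0, 0, 0, 0, 0], [0, 0, 0, 0, 0, 0, 0], [0, 0, -1, 0, 0, 0, 0], [0, 0, -2, 0, 0, 0, 0], [0, 0, -3, 0, 0, 0, 0], [0, 0, -2, 0, 0, 0, 0], [0, 0, 0, 0, 0, 0, 0]]]'

```text
t: 4.3
ee_pos: [527.0, -65.1, 187.5]
orientation: [-3.07, 0.664, -0.008]
ft_force: [0.2, -0.2, -1.7]
width: 8.0
```

>>> apply_moves --series '[[[0.2, 4.5, 0, 0, 0, 0, 0], [0.2, 4.9, 0, 0, 0, 0, 0], [0.2, 4.9, 0, 0, 0, 0, 0], [0.2, 4.9, 0, 0, 0, 0, 0], [0, 4.9, 0, 0, 0, 0, 0], [0, 1, 3, 0, 0, 0, 0], [0, 0, 4, 0, 0, 0, 0], [0, 0, 4, 0, 0, 0, 0], [0, 0, 2.5, 0, 0, 0, 0], [0, 0, 0, 0, 0, 0, 0]]]'

```text
t: 5.3
ee_pos: [425.8, -294.7, 45.7]
orientation: [-3.067, 0.664, 0.012]
ft_force: [-1.2, 0.7, -1.7]
width: 7.8
```

>>> apply_moves --series '[[[0, 0, 0.2, 0, 0, 0, 0], [0, 0, 0, 0, 0, 0, 0]]]'

```text
t: 5.5
ee_pos: [429.4, -297.0, 48.5]
orientation: [3.07, -0.664, 0.002]
ft_force: [0.7, 0.3, -0.9]
width: 7.9
```

>>> apply_moves --series '[[[0, 0, 0.2, 0, 0, 0, 0], [0, 0, 0, 0, 0, 0, 0]]]'

```text
t: 5.7
ee_pos: [429.3, -297.0, 46.7]
orientation: [3.07, -0.664, 0.003]
ft_force: [-0.1, -1.0, -0.6]
width: 8.0
```

>>> apply_moves --series '[[[0, 0, 0.2, 0, 0, 0, 0], [0, 0, 0, 0, 0, 0, 0]]]'

```text
t: 5.9
ee_pos: [428.9, -296.8, 43.9]
orientation: [3.07, -0.664, 0.001]
ft_force: [-0.4, 0.0, -2.1]
width: 8.2
```

>>> apply_moves --series '[[[0, 0, 0.2, 0, 0, 0, 0], [0, 0, 0, 0, 0, 0, 0]]]'

```text
t: 6.1
ee_pos: [428.7, -296.6, 41.5]
orientation: [-3.07, 0.664, 0.0]
ft_force: [-0.8, -0.5, -1.7]
width: 8.1
```

```bash
python3 - <<'E'
from workcell import ctrl
o=ctrl.get_obs();print(o["t"],o["ee_pos"],o["ft_force"])
E
```

```text
6.1 [ 428.6569648  -296.62433027   41.48786214] [-0.84292002 -0.52616878 -1.65989029]
```

>>> apply_moves --series '[[[0, 0, 0.2, 0, 0, 0, 0], [0, 0, 0, 0, 0, 0, 0]]]'

```text
t: 6.3
ee_pos: [428.6, -296.6, 39.4]
orientation: [-3.07, 0.664, 0.001]
ft_force: [0.1, -0.9, -1.5]
width: 7.9
```

>>> apply_moves --series '[[[0, 0, 0.15, 0, 0, 0, 0], [0, 0, 0, 0, 0, 0, 0]]]'

```text
t: 6.5
ee_pos: [428.7, -296.7, 38.0]
orientation: [-3.07, 0.664, 0.0]
ft_force: [0.8, 0.0, -1.9]
width: 7.6
```

>>> apply_moves --series '[[[0, 0, 0.15, 0, 0, 0, 0], [0, 0, 0, 0, 0, 0, 0]]]'

```text
t: 6.7
ee_pos: [428.9, -296.8, 36.9]
orientation: [3.07, -0.665, 0.0]
ft_force: [-0.7, 0.7, 2.8]
width: 7.8
```

>>> apply_moves --series '[[[0, 0, 0.1, 0, 0, 0, 0], [0, 0, 0, 0, 0, 0, 0]]]'

```text
t: 6.9
ee_pos: [428.9, -296.8, 36.9]
orientation: [3.07, -0.664, 0.0]
ft_force: [-3.7, 2.5, 15.7]
width: 7.7
```

>>> apply_moves --series '[[[0, 0, -0.1, 0, 0, 0, 0], [0, 0, 0, 0, 0, 0, 0.4], [0, 0, 0, 0, 0, 0, 0.4], [0, 0, 0, 0, 0, 0, 0.4], [0, 0, 0, 0, 0, 0, 0.4], [0, 0, -4, 0, 0, 0, 0.4], [0, 0, -5, 0, 0, 0, 0.4], [0, 0, -5, 0, 0, 0, 0.4], [0, 0, 0, 0, 0, 0, 0.4]]]'

```text
t: 7.8
ee_pos: [432.0, -299.1, 182.8]
orientation: [3.066, -0.663, 0.016]
ft_force: [0.7, -0.3, 0.3]
width: 35.0
```

```bash
python3 - <<'E'
from h import *
from workcell import ctrl
d=load("w1")
for n,p,z in[("handle top",(22,162),119),("hub",(113,117),72),("rimL",(40,117),67),("rimR",(196,108),67),("rimT",(113,32),72),("rimB",(122,192),72)]: print(n,back(d,p,z).round(1))
print(ctrl.get_obs()["ee_pos"],ctrl.get_obs()["orientation"])
d=snap(ctrl,"wrist","w2");b=[(428,-297,60)];print(proj(d,b))
E
```

```text
handle top [643.9  47.9 119. ]
hub [652.5  12.7  72. ]
rimL [674.3  58.7  67. ]
rimR [635.6 -36.3  67. ]
rimT [693.3 -14.2  72. ]
rimB [609.9  34.2  72. ]
[ 432.04142932 -299.05717348  182.77090961] [ 3.06601673 -0.66345866  0.01636489]
[[320.47794596 246.39807683]]
```

>>> apply_moves --series '[[[0.6, -4.5, -0.2, 0, 0, 0, 0.6], [0.6, -4.5, 0, 0, 0, 0, 0.6], [0.6, -4.5, 0, 0, 0, 0, 0.6], [0.6, -4.5, 0, 0, 0, 0, 0.6], [0.6, -4.5, 0, 0, 0, 0, 0.6], [0.5, -4.5, 0, 0, 0, 0, 0.6], [0.5, -4.5, 0, 0, 0, 0, 0.6], [0.5, -4.5, 0, 0, 0, 0, 0.6], [0.5, -4.5, 0, 0, 0, 0, 0.6], [0, 0, 0, 0, 0, 0, 0.6], [0, 0, 0, 0, 0, 0, 0.6]]]'

```text
t: 8.95
ee_pos: [640.7, 52.2, 176.3]
orientation: [3.07, -0.661, -0.005]
ft_force: [0.5, -1.1, 0.3]
width: 52.5
```

```bash
python3 - <<'E'
from h import *
from workcell import ctrl
d=snap(ctrl,"wrist","w3");o=ctrl.get_obs();print(o["ee_pos"],o["orientation"],o["qpos"])
im=cv2.convertScaleAbs(d["img"],alpha=1.4,beta=10)
for p in[(643,49.5,119),(643,49.5,77),(653,11.5,72)]:
    q=proj(d,[p])[0];print(q);cv2.drawMarker(im,tuple(int(v) for v in q.round()),(0,0,255),0,12)
cv2.imwrite("pics/w3.png",im)
E
```

```text
[640.33490752  51.17867057 176.63418617] [ 3.069536   -0.66313096 -0.00526646] [ 6.13603454e-02  5.18375945e-01  1.62880166e+00 -3.38758273e-04
  9.97979278e-01  2.05787356e+00]
[323.76042606 266.63049278]
[323.08688618 244.1838286 ]
[367.43601237 207.7002436 ]
```

View pics/w3.png

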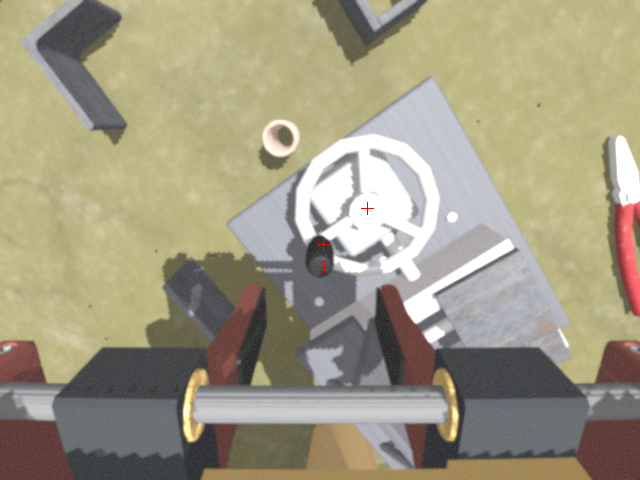

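>>> apply_moves --series '[[[0.3, -0.1, 3, 0, 0, 0, 0.6], [0, 0, 3, 0, 0, 0, 0.6], [0, 0, 2, 0, 0, 0, 0.6], [0, 0, 0, 0, 0, 0, 0.3], [0, 0, 0, 0, 0, 0, 0], [0, 0, 0, 0, 0, 0, 0], [0, 0, 0, 0, 0, 0, 0], [0, 0, 0, 0, 0, 0, 0], [0, 0, 0, 0, 0, 0, 0]]]'

```text
t: 9.9
ee_pos: [645.5, 50.9, 99.9]
orientation: [-3.071, 0.664, -0.003]
ft_force: [-1.4, -2.2, 5.5]
width: 17.4
```

>>> apply_moves --series '[[[-0.935, 1.027, 0, 0, 0, 0, 0], [-0.527, 1.285, 0, 0, 0, 0, 0], [-0.056, 1.388, 0, 0, 0, 0, 0], [0.422, 1.323, 0, 0, 0, 0, 0], [0.849, 1.099, 0, 0, 0, 0, 0], [1.174, 0.742, 0, 0, 0, 0, 0], [1.357, 0.296, 0, 0, 0, 0, 0], [1.376, -0.186, 0, 0, 0, 0, 0], [1.23, -0.646, 0, 0, 0, 0, 0]]]'

```text
t: 10.8
ee_pos: [663.5, -27.3, 99.8]
orientation: [-3.07, 0.666, 0.0]
ft_force: [-4.1, 6.4, 7.5]
width: 17.3
```

>>> apply_moves --series '[[[0.935, -1.027, 0, 0, 0, 0, 0], [0.527, -1.285, 0, 0, 0, 0, 0], [0.056, -1.388, 0, 0, 0, 0, 0], [-0.422, -1.323, 0, 0, 0, 0, 0], [-0.849, -1.099, 0, 0, 0, 0, 0], [-1.174, -0.742, 0, 0, 0, 0, 0], [-1.357, -0.296, 0, 0, 0, 0, 0], [-1.376, 0.186, 0, 0, 0, 0, 0], [-1.23, 0.646, 0, 0, 0, 0, 0]]]'

```text
t: 11.7
ee_pos: [645.9, 51.1, 99.9]
orientation: [-3.07, 0.663, -0.006]
ft_force: [3.1, -5.4, 2.8]
width: 17.3
```

```bash
python3 - <<'E'
from h import *
from workcell import ctrl
d=snap(ctrl,"top","t1"); s=snap(ctrl,"side","s1")
cv2.imwrite("pics/t1.png",np.hstack([cv2.resize(cv2.convertScaleAbs(x["img"][r[1]:r[1]+100,r[0]:r[0]+100],alpha=a,beta=0),None,fx=4,fy=4,interpolation=cv2.INTER_CUBIC) for x,r,a in((d,(270,215),1.0),(s,(290,220),1.5))]))
E
```

```text
(no output)
```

View pics/t1.png

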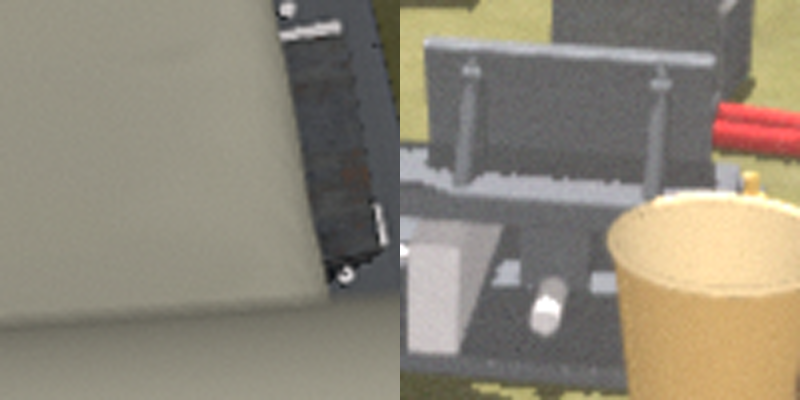

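The side view shows the rest still well left of the clip. The arm hides the view from the top. My estimate is about 40 mm of travel in all, so I turn on and then look from near.

>>> apply_moves --series '[[[-0.935, 1.027, 0, 0, 0, 0, 0], [-0.527, 1.285, 0, 0, 0, 0, 0], [-0.056, 1.388, 0, 0, 0, 0, 0], [0.422, 1.323, 0, 0, 0, 0, 0], [0.849, 1.099, 0, 0, 0, 0, 0], [1.174, 0.742, 0, 0, 0, 0, 0], [1.357, 0.296, 0, 0, 0, 0, 0], [1.376, -0.186, 0, 0, 0, 0, 0], [1.23, -0.646, 0, 0, 0, 0, 0], [0.935, -1.027, 0, 0, 0, 0, 0], [0.527, -1.285, 0, 0, 0, 0, 0], [0.056, -1.388, 0, 0, 0, 0, 0]]]'

```text
t: 13.0
ee_pos: [691.8, 0.5, 99.7]
orientation: [3.07, -0.665, -0.003]
ft_force: [-9.9, 0.3, 14.0]
width: 17.0
```

>>> apply_moves --series '[[[0, 0, 0, 0, 0, 0, 0.5], [0, 0, 0, 0, 0, 0, 0.5], [0, 0, 0, 0, 0, 0, 0.5], [0, 0, -3, 0, 0, 0, 0.5], [-2, 0, -4, 0, 0, 0, 0.5], [-4.5, 0, -2, 0, 0, 0, 0.5], [-4.9, 0, 0, 0, 0, 0, 0.5], [-4.9, 0, 0, 0, 0, 0, 0.5], [-4.9, 0, 0, 0, 0, 0, 0.5], [-4.9, 0, 0, 0, 0, 0, 0.5], [0, 0, 0, 0, 0, 0, 0.5]]]'

```text
t: 14.1
ee_pos: [448.4, 109.0, 187.9]
orientation: [3.069, -0.661, -0.008]
ft_force: [0.2, 0.8, -0.0]
width: 43.7
```

```bash
python3 - <<'E'
from h import *
from workcell import ctrl
d=snap(ctrl,"wrist","w4");o=ctrl.get_obs();print(o["t"],o["ee_pos"],o["orientation"],d["cam_to_world"][:3,3])
q=proj(d,[(446,-28,51)])[0];print(q);x,y=int(q[0]),int(q[1])
x0=max(0,min(440,x-100));y0=max(0,min(330,y-75));print(x0,y0)
c=cv2.resize(d["img"][y0:y0+150,x0:x0+200],None,fx=4,fy=4,interpolation=cv2.INTER_CUBIC)
cv2.imwrite("pics/w4.png",c)
E
```

```text
14.15 [452.02794445 108.7643612  188.63897022] [ 3.07052674e+00 -6.61485110e-01 -1.97668816e-03] [526.59573573  74.89083805 335.41359416]
[487.13742032 163.97911974]
387 88
```

View pics/w4.png

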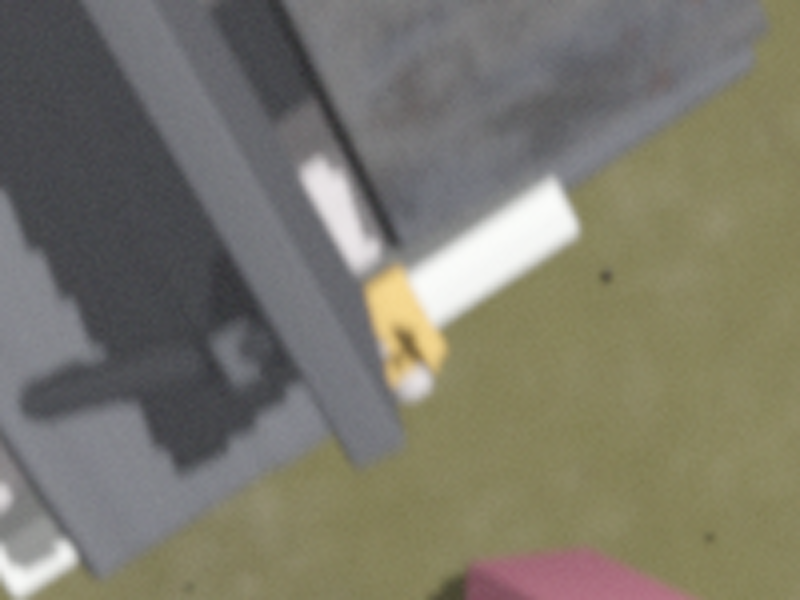

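From the left, the rest's top edge hides the pointer and only the clip (405,330 in the crop) shows. I move the camera to the right side.

>>> apply_moves --series '[[[0.2, 4.5, 0, 0, 0, 0, 0.5], [0.2, 4.5, 0, 0, 0, 0, 0.5], [0.2, 4.5, 0, 0, 0, 0, 0.5], [0.2, 4.5, 0, 0, 0, 0, 0.5], [0, 0, 0, 0, 0, 0, 0.5]]]'

```text
t: 14.65
ee_pos: [386.8, -63.0, 188.8]
orientation: [3.068, -0.674, 0.001]
ft_force: [-0.4, 1.0, 0.6]
width: 44.0
```

```bash
python3 - <<'E'
from h import *
from workcell import ctrl
d=snap(ctrl,"wrist","w5");o=ctrl.get_obs();print(o["t"],o["ee_pos"],o["orientation"],d["cam_to_world"][:3,3])
q=proj(d,[(446,-28,51)])[0];print(q);x,y=int(q[0]),int(q[1])
x0=max(0,min(440,x-100));y0=max(0,min(330,y-75));print(x0,y0)
c=cv2.resize(d["img"][y0:y0+150,x0:x0+200],None,fx=4,fy=4,interpolation=cv2.INTER_CUBIC)
cv2.imwrite("pics/w5.png",c)
E
```

```text
14.7 [387.87914072 -61.46012571 188.94790287] [ 3.06832386e+00 -6.73833068e-01  1.86658057e-03] [463.8196662  -97.68624418 336.77565443]
[246.95886132 184.47722392]
146 109
```

View pics/w5.png

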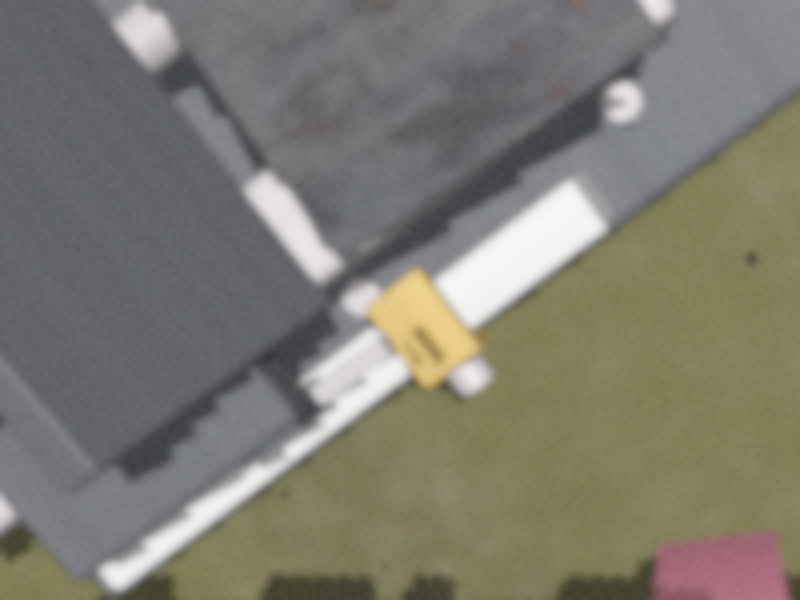

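```bash
python3 - <<'E'
from h import *
d=load("w5")
cp=lambda p:(p[0]/4+146-.37,p[1]/4+109-.37)
o=np.array([521.1,-43.4]);yaw=1.753;c,s=np.cos(yaw),np.sin(yaw);M=np.array([[c,-s],[s,c]])
for n,p,z in[("foot corner",(325,290),61),("foot2",(215,145),61),("foot3",(100,0),61),("clipc",(425,330),51),("c1",(417,268),44),("c2",(483,340),44),("c3",(430,388),44),("c4",(370,315),44),("blade a",(415,330),51),("blade b",(440,360),51),("plateBL",(345,262),68),("plateL2",(180,60),68),("plateBR",(665,40),68),("rail2 Rnear",(680,10),60),("fin?",(310,375),51),("fin?2",(385,345),51)]:
    w=back(d,cp(p),z);print(n,w.round(1),(M.T@(w[:2]-o)).round(1))
crop(d,146+60,109+55,70,55,10,"pics/w5c.png")
E
```

```text
foot corner [455.1 -18.2  61. ] [36.8 60.4]
foot2 [486.3 -12.8  61. ] [36.4 28.7]
foot3 [516.4  -6.9  61. ] [36.7 -2. ]
clipc [439.9 -29.   51. ] [28.9 77.3]
c1 [450.7 -31.6  44. ] [24.3 67.1]
c2 [432.7 -36.8  44. ] [22.5 85.7]
c3 [428.6 -22.8  44. ] [37.1 87.3]
c4 [446.5 -18.9  44. ] [37.6 68.9]
blade a [440.7 -27.3  51. ] [30.4 76.2]
blade b [433.5 -28.9  51. ] [30.1 83.6]
plateBL [458.2 -25.9  68. ] [28.7 58.7]
plateL2 [500.7 -16.7  68. ] [30.  15.2]
plateBR [468.3 -93.8  68. ] [-40.   61.1]
rail2 Rnear [471.9 -98.2  60. ] [-45.   58.3]
fin? [441.5  -4.6  51. ] [52.6 71.2]
fin?2 [440.5 -20.6  51. ] [37.  75.1]
```

View pics/w5c.png

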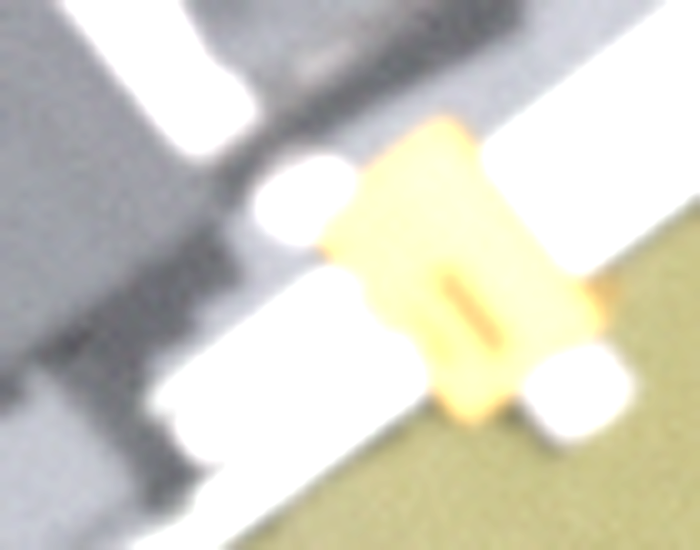

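The foot line sits at fixture x 36.7 and the clip blade at about 30, so 6.9 mm more is needed, about 124 degrees of crank.

>>> apply_moves --series '[[[3.6, -2.6, 0, 0, 0, 0, 0.5], [3.6, -2.6, 0, 0, 0, 0, 0.5], [3.6, -2.6, 0, 0, 0, 0, 0.5], [3.6, -2.6, 0, 0, 0, 0, 0.5], [3.6, -2.6, 0, 0, 0, 0, 0.5], [3.6, -2.6, 0, 0, 0, 0, 0.5], [3.6, -2.5, 0, 0, 0, 0, 0.5], [0, 0, 0, 0, 0, 0, 0.5], [0, 0, 0, 0, 0, 0, 0.5]]]'

```text
t: 15.6
ee_pos: [692.4, 3.1, 187.5]
orientation: [3.071, -0.662, -0.001]
ft_force: [-0.3, 1.1, -1.1]
width: 44.2
```

>>> apply_moves --series '[[[0, 0.2, 3, 0, 0, 0, 0.5], [0, 0, 3, 0, 0, 0, 0.5], [0, 0, 2.8, 0, 0, 0, 0.5], [0, 0, 0, 0, 0, 0, 0], [0, 0, 0, 0, 0, 0, 0], [0, 0, 0, 0, 0, 0, 0], [0, 0, 0, 0, 0, 0, 0], [0, 0, 0, 0, 0, 0, 0]]]'

```text
t: 16.4
ee_pos: [692.2, 0.3, 102.7]
orientation: [-3.07, 0.664, -0.005]
ft_force: [-0.9, 1.2, 6.0]
width: 17.7
```

>>> apply_moves --series '[[[-0.42, -1.32, 0, 0, 0, 0, 0], [-0.85, -1.1, 0, 0, 0, 0, 0], [-1.17, -0.74, 0, 0, 0, 0, 0], [-1.36, -0.3, 0, 0, 0, 0, 0], [-1.38, 0.19, 0, 0, 0, 0, 0], [-1.23, 0.65, 0, 0, 0, 0, 0], [-0.19, 0.2, 0, 0, 0, 0, 0], [0, 0, 0, 0, 0, 0, 0]]]'

```text
t: 17.2
ee_pos: [641.8, 49.4, 102.6]
orientation: [-3.07, 0.664, -0.004]
ft_force: [-1.8, -2.5, 8.5]
width: 17.2
```

>>> apply_moves --series '[[[0, 0, 0, 0, 0, 0, 0.5], [0, 0, 0, 0, 0, 0, 0.5], [0, 0, 0, 0, 0, 0, 0.5], [0, 0, -3, 0, 0, 0, 0.5], [0, 0, -4, 0, 0, 0, 0.5], [-4, 3, -1, 0, 0, 0, 0.5], [-4, 2.9, 0, 0, 0, 0, 0.5], [-4, 2.9, 0, 0, 0, 0, 0.5], [-4, 2.9, 0, 0, 0, 0, 0.5], [-4, 2.9, 0, 0, 0, 0, 0.5], [0, 2.9, 0, 0, 0, 0, 0.5], [0, 2.9, 0, 0, 0, 0, 0.5]]]'

```text
t: 18.4
ee_pos: [373.9, -53.5, 180.6]
orientation: [-3.071, 0.662, 0.0]
ft_force: [0.7, -0.9, 0.0]
width: 44.0
```

```bash
python3 - <<'E'
from h import *
from workcell import ctrl
d=snap(ctrl,"wrist","w6");o=ctrl.get_obs();print(o["t"],o["ee_pos"],o["orientation"],d["cam_to_world"][:3,3])
q=proj(d,[(446,-28,51)])[0];print(q);x,y=int(q[0]),int(q[1])
x0=max(0,min(520,x-60));y0=max(0,min(390,y-45));print(x0,y0)
cv2.imwrite("pics/w6.png",cv2.resize(d["img"][y0:y0+90,x0:x0+120],None,fx=6.5,fy=6.5,interpolation=cv2.INTER_CUBIC))
E
```

```text
18.45 [372.69557179 -55.78517987 180.41363064] [ 3.06974356e+00 -6.62779640e-01 -1.83718981e-03] [451.2253039  -87.74920195 328.48788129]
[248.67247697 164.19329364]
188 119
```

View pics/w6.png

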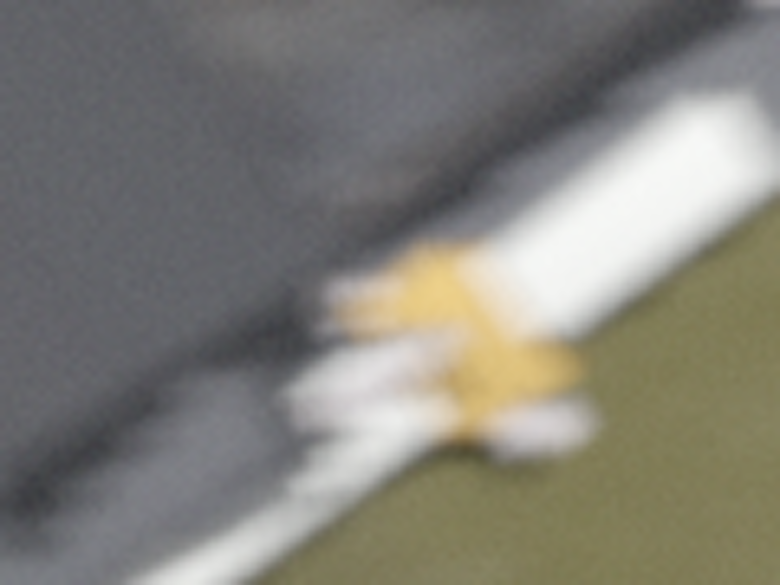

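This frame is motion-blurred, but the white pointer fin now reaches onto the clip. I settle and look again, a little lower and nearer.

>>> apply_moves --series '[[[0, 0, 2, 0, 0, 0, 0.5], [0, 0, 0, 0, 0, 0, 0.5], [0, 0, 0, 0, 0, 0, 0.5]]]'

```text
t: 18.75
ee_pos: [375.2, -53.2, 160.4]
orientation: [3.07, -0.664, -0.002]
ft_force: [-0.1, -0.2, 0.4]
width: 43.6
```

```bash
python3 - <<'E'
from h import *
from workcell import ctrl
d=snap(ctrl,"wrist","w7");o=ctrl.get_obs();print(o["t"],o["ee_pos"],o["orientation"],d["cam_to_world"][:3,3])
q=proj(d,[(446,-28,51)])[0];print(q);x,y=int(q[0]),int(q[1])
x0=max(0,min(520,x-70));y0=max(0,min(390,y-50));print(x0,y0)
cv2.imwrite("pics/w7.png",cv2.resize(d["img"][y0:y0+90,x0:x0+120],None,fx=6.5,fy=6.5,interpolation=cv2.INTER_CUBIC))
E
```

```text
18.8 [375.60332913 -53.196822   160.71830517] [-3.07063438e+00  6.63843497e-01  6.51669919e-04] [452.73261549 -87.58900726 308.23778316]
[244.41967048 168.96175453]
174 118
```

View pics/w7.png

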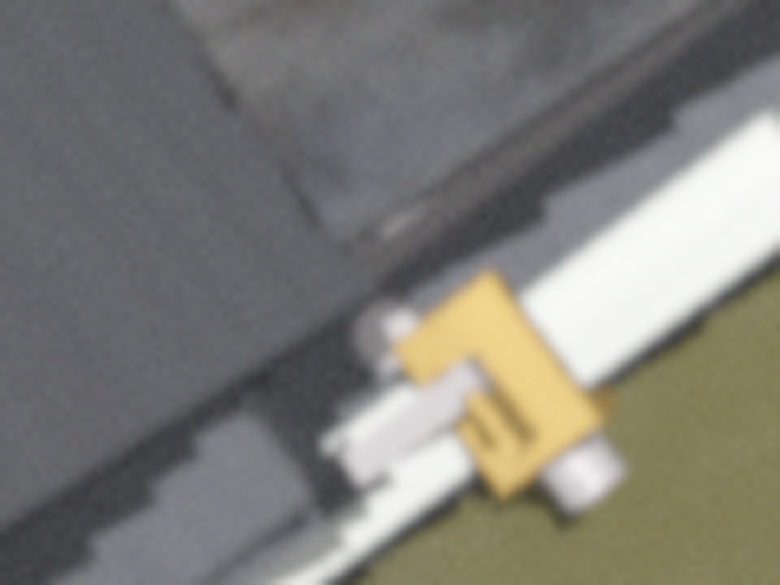

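```bash
python3 - <<'E'
from h import *
d=load("w7")
cp=lambda p:(p[0]/6.5+174-.42,p[1]/6.5+118-.42)
o=np.array([521.1,-43.4]);yaw=1.753;c,s=np.cos(yaw),np.sin(yaw);M=np.array([[c,-s],[s,c]])
for n,p,z in[("tip",(484,370),51),("c1",(490,270),44),("c2",(608,410),44),("c3",(505,498),44),("c4",(395,350),44),("slit1a",(500,397),51),("slit1b",(532,443),51),("slit2a",(480,420),44),("slit2b",(493,443),44),("bar end",(775,115),40),("plate BL",(340,240),68),("plate L",(235,105),68)]:
    w=back(d,cp(p),z);print(n,w.round(1),(M.T@(w[:2]-o)).round(1))
# bigger enlargement of the clip with contrast
b=d["img"][165:197,228:272];cv2.imwrite("pics/w7c.png",cv2.convertScaleAbs(cv2.resize(b,None,fx=16,fy=16,interpolation=cv2.INTER_CUBIC),alpha=1.3))
E
```

```text
tip [441.6 -28.5  51. ] [29.1 75.4]
c1 [450.5 -32.4  44. ] [23.6 67.4]
c2 [431.9 -37.1  44. ] [22.3 86.6]
c3 [428.  -22.5  44. ] [37.4 87.8]
c4 [447.2 -19.1  44. ] [37.2 68.2]
slit1a [438.4 -28.7  51. ] [29.4 78.6]
slit1b [432.7 -29.6  51. ] [29.6 84.4]
slit2a [436.7 -24.   44. ] [34.4 79.5]
slit2b [433.9 -24.1  44. ] [34.8 82.3]
bar end [452.3 -66.7  40. ] [-10.5  71.9]
plate BL [459.3 -25.5  68. ] [28.8 57.5]
plate L [474.6 -22.5  68. ] [29.  41.9]
```

View pics/w7c.png

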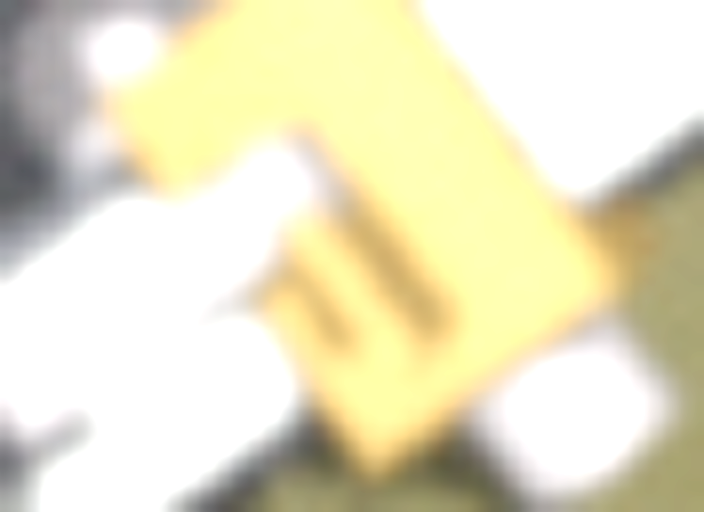

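Here the pointer's tip (484,370) is in line with the clip blade between the dark slits, near (505,415). Numerically the pointer is at fixture x 29.1–29.9 and the blade at about 30, so within 1 mm. Next I plan the wrist pose for tipping: tool pitched 45 degrees, pointing left and down, fingers slightly open in the gap between the rails.

>>> apply_moves --series '[[[3.8, 1.3, -2.2, 0, 0, 0, 0.3], [3.8, 1.3, -2.2, 0, 0, 0, 0.3], [3.8, 1.3, -2.2, 0, 0, 0, 0.3], [3.8, 1.3, -2.2, 0, 0, 0, 0.3], [3.8, 1.3, -2.2, 0, 0, 0, 0.3], [0, 0, 0, 0, 0, 0, 0.3]]]'

```text
t: 19.4
ee_pos: [526.7, -194.3, 274.5]
orientation: [3.068, -0.666, 0.014]
ft_force: [0.6, 0.3, -0.2]
width: 26.1
```

```bash
cat >> h.py <<'E'
YAW=1.753;O=np.array([521.1,-43.4]);XF=np.array([np.cos(YAW),np.sin(YAW),0]);YF=np.array([-np.sin(YAW),np.cos(YAW),0]);Z=np.array([0,0,1.])
def goalR(a):
    a=np.radians(a); z=np.cos(a)*XF-np.sin(a)*Z; y=-YF; return np.c_[np.cross(y,z),y,z]
def todo(ctrl,p,Rg):
    o=ctrl.get_obs(); Rn=R.from_rotvec(o["orientation"]).as_matrix()
    rv=R.from_matrix(Rn.T@Rg).as_rotvec(degrees=True)
    w=fix2w(O,YAW,p)[0]-o["ee_pos"]
    f=np.array([(o["ee_pos"]-np.r_[O,0])@v for v in(XF,YF,Z)])
    print("t",o["t"],"fix",f.round(1),"pitch",np.degrees(np.arcsin(-Rn[2,2])).round(1),"q",o["qpos"].round(2),"F",o["ft_force"].round(1))
    print("rot tool deg",rv.round(1),np.linalg.norm(rv).round(1),"shift now-tool cm",(Rn.T@w/10).round(2),"shift goal-tool cm",(Rg.T@w/10).round(2))
E
python3 - <<'E'
from h import *
from workcell import ctrl
todo(ctrl,(-120,0,150),goalR(45))
E
```

```text
t 19.4 fix [-149.4   21.8  274.5] pitch 89.5 q [-0.37  0.28  1.74 -0.    1.11  1.62] F [ 0.6  0.3 -0.2]
rot tool deg [  49.1   25.  -117. ] 129.3 shift now-tool cm [-1.000e-02 -3.660e+00  1.245e+01] shift goal-tool cm [-6.73  2.18 10.89]
```

>>> apply_moves --series '[[[0, 0, 0, 3.1, 1.6, -7.3, 0.3], [0, 0, 0, 3.1, 1.6, -7.3, 0.3], [0, 0, 0, 3.1, 1.6, -7.3, 0.3], [0, 0, 0, 3.1, 1.6, -7.3, 0.3], [0, 0, 0, 3.1, 1.6, -7.3, 0.3], [0, 0, 0, 3.1, 1.6, -7.3, 0.3], [0, 0, 0, 3.1, 1.6, -7.3, 0.3], [0, 0, 0, 3.1, 1.6, -7.3, 0.3], [0, 0, 0, 3.1, 1.6, -7.3, 0.3], [0, 0, 0, 3.1, 1.6, -7.3, 0.3], [0, 0, 0, 3.1, 1.6, -7.3, 0.3], [0, 0, 0, 0, 0, 0, 0.3]]]'

```text
t: 20.6
ee_pos: [521.4, -190.8, 269.6]
orientation: [-2.28, -1.283, -0.527]
ft_force: [0.7, 0.3, -0.2]
width: 26.1
```

```bash
python3 - <<'E'
from h import *
from workcell import ctrl
todo(ctrl,(-120,0,150),goalR(45))
E
```

```text
t 20.6 fix [-145.    26.4  269.6] pitch 54.7 q [-0.65  0.42  1.68  0.55  1.38 -0.31] F [ 0.7  0.3 -0.2]
rot tool deg [ 14.9   7.1 -36.8] 40.3 shift now-tool cm [-3.37  3.03 11.65] shift goal-tool cm [-6.69  2.64 10.23]
```

>>> apply_moves --series '[[[0, 0, 0, 3, 1.4, -7.4, 0.3], [0, 0, 0, 3, 1.4, -7.4, 0.3], [0, 0, 0, 3, 1.4, -7.4, 0.3], [0, 0, 0, 3, 1.4, -7.4, 0.3], [0, 0, 0, 3, 1.4, -7.4, 0.3], [0, 0, 0, 0, 0, 0, 0.3], [0, 0, 0, 0, 0, 0, 0.3]]]'

```text
t: 21.3
ee_pos: [521.5, -190.3, 270.4]
orientation: [-1.578, -1.893, -0.647]
ft_force: [-0.2, 0.2, -0.3]
width: 26.5
```

```bash
python3 - <<'E'
from h import *
from workcell import ctrl
todo(ctrl,(-85,0,70),goalR(45))
E
```

```text
t 21.3 fix [-144.6   26.2  270.4] pitch 45.3 q [-0.63  0.57  1.52  0.51  1.66 -0.93] F [-0.2  0.2 -0.3]
rot tool deg [-0.   0.3 -0.1] 0.3 shift now-tool cm [-9.86  2.64 18.43] shift goal-tool cm [-9.96  2.62 18.38]
```

>>> apply_moves --series '[[[-1.8, 0.5, 3.4, 0, 0, 0, 0.3], [-1.8, 0.5, 3.4, 0, 0, 0, 0.3], [-1.8, 0.5, 3.4, 0, 0, 0, 0.3], [-1.8, 0.5, 3.4, 0, 0, 0, 0.3], [-1.7, 0.4, 3.4, 0, 0, 0, 0.3], [0, 0, 0, 0, 0, 0, 0.3], [0, 0, 0, 0, 0, 0, 0.3]]]'

```text
t: 22.0
ee_pos: [534.9, -131.0, 88.0]
orientation: [-1.575, -1.894, -0.649]
ft_force: [-0.1, -0.1, 0.6]
width: 26.2
```

```bash
python3 - <<'E'
from h import *
from workcell import ctrl
todo(ctrl,(-46,3,46),goalR(45))
d=snap(ctrl,"wrist","w8");s=snap(ctrl,"side","s8")
im=d["img"].copy()
for x in(30,-41):
  for y in(-52,58):
    q=proj(d,fix2w(O,YAW,(x,y,68)))[0]; print(x,y,q.round()); cv2.drawMarker(im,tuple(int(v) for v in q.round()),(0,0,255),0,12)
for y in(36,-36):
    q=proj(d,fix2w(O,YAW,(-45,y,60)))[0]; cv2.drawMarker(im,tuple(int(v) for v in q.round()),(0,255,0),0,12)
cv2.imwrite("pics/w8.png",cv2.convertScaleAbs(im,alpha=1.4,beta=10))
E
```

```text
t 22.0 fix [-88.6   2.3  88. ] pitch 45.2 q [-0.55  0.79  1.63  0.57  1.35 -1.04] F [-0.1 -0.1  0.6]
rot tool deg [-0.   0.2  0.1] 0.2 shift now-tool cm [ 0.07 -0.07  5.98] shift goal-tool cm [ 0.05 -0.07  5.98]
30 -52 [405. 146.]
30 58 [232. 146.]
-41 -52 [418. 245.]
-41 58 [218. 245.]
```

View pics/w8.png

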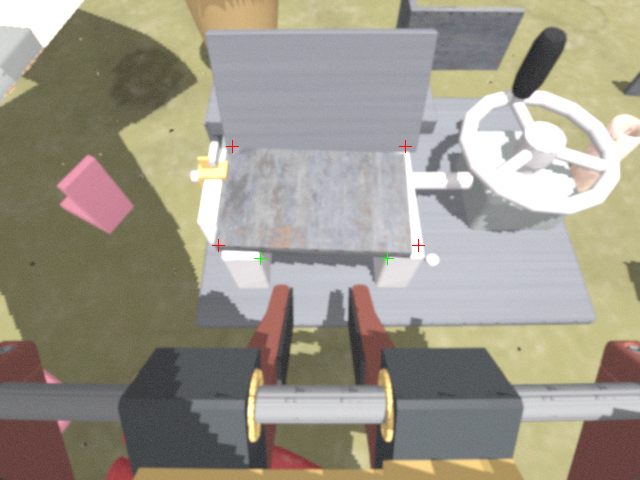

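The near view shows the plate on the rails with corners at (232,150), (403,152), (409,250) and (219,243), and the rest face directly behind it. The fingers are centred on the rail gap between (268,258) and (378,258). I go in under the plate.

>>> apply_moves --series '[[[0, -0.05, 1.5, 0, 0, 0, 0.3], [0, 0, 1.5, 0, 0, 0, 0.3], [0, 0, 1.5, 0, 0, 0, 0.3], [0, 0, 1.3, 0, 0, 0, 0.3], [0, 0, 0, 0, 0, 0, 0.3]]]'

```text
t: 22.6
ee_pos: [525.7, -89.0, 44.5]
orientation: [-1.571, -1.894, -0.648]
ft_force: [1.1, -1.0, 0.3]
width: 26.4
```

```bash
python3 - <<'E'
from h import *
from workcell import ctrl
todo(ctrl,(-40,3,72),goalR(45))
E
```

```text
t 22.6 fix [-45.7   3.8  44.5] pitch 45.1 q [-0.5   0.83  1.69  0.61  1.25 -1.07] F [ 1.1 -1.   0.3]
rot tool deg [-0.2  0.1  0.1] 0.3 shift now-tool cm [ 2.34  0.08 -1.54] shift goal-tool cm [ 2.35  0.08 -1.54]
```

>>> apply_moves --series '[[[0.8, 0, -0.5, 0, 0, 0, 0.3], [0.8, 0, -0.5, 0, 0, 0, 0.3], [0.7, 0, -0.5, 0, 0, 0, 0.3], [0, 0, 0, 0, 0, 0, 0.3]]]'

```text
t: 23.0
ee_pos: [527.0, -85.9, 74.5]
orientation: [-1.574, -1.899, -0.651]
ft_force: [0.8, -1.0, -1.9]
width: 26.3
```

```bash
python3 - <<'E'
from h import *
from workcell import ctrl
todo(ctrl,(-33.8,3,88.9),goalR(45))
E
```

```text
t 23.0 fix [-42.9   1.9  74.5] pitch 45.3 q [-0.49  0.78  1.7   0.61  1.28 -1.05] F [ 0.8 -1.  -1.9]
rot tool deg [0.1 0.3 0.3] 0.5 shift now-tool cm [ 1.66 -0.1  -0.38] shift goal-tool cm [ 1.66 -0.11 -0.37]
```

>>> apply_moves --series '[[[0.8, 0, -0.2, 0, 0, 0, 0.3], [0.8, 0, -0.2, 0, 0, 0, 0.3], [0.55, 0, -0.1, 0, 0, 0, 0.3], [0.55, 0, -0.1, 0, 0, 0, 0.3], [0, 0, 0, 0, 0, 0, 0.3]]]'

```text
t: 23.5
ee_pos: [523.2, -70.3, 96.7]
orientation: [-1.572, -1.897, -0.65]
ft_force: [0.9, -2.1, -1.0]
width: 25.9
```

```bash
python3 - <<'E'
from h import *
from workcell import ctrl
todo(ctrl,(-21.9,3,103.8),goalR(45))
d=snap(ctrl,"wrist","w9")
cv2.imwrite("pics/w9.png",cv2.convertScaleAbs(d["img"],alpha=1.4,beta=10))
E
```

```text
t 23.5 fix [-26.9   2.8  96.7] pitch 45.3 q [-0.47  0.73  1.72  0.62  1.29 -1.02] F [ 0.9 -2.1 -1. ]
rot tool deg [-0.   0.3  0.2] 0.4 shift now-tool cm [ 0.85 -0.02 -0.15] shift goal-tool cm [ 0.85 -0.02 -0.15]
```

View pics/w9.png

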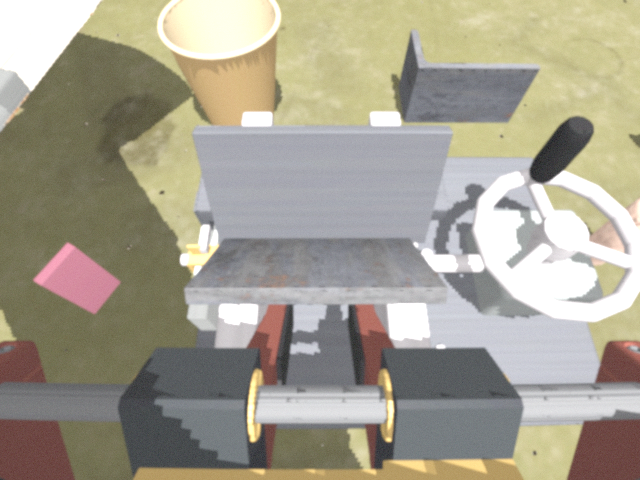

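The plate is tipped about 45 degrees, with its raised edge at (190..445, 295) and its foot square against the rest's foot. I carry on.

>>> apply_moves --series '[[[0.4, 0, -0.1, 0, 0, 0, 0.3], [0.45, 0, 0, 0, 0, 0, 0.3], [0.4, 0, 0.1, 0, 0, 0, 0.3], [0.4, 0, 0.1, 0, 0, 0, 0.3], [0, 0, 0, 0, 0, 0, 0.3]]]'

```text
t: 24.05
ee_pos: [520.7, -57.9, 107.3]
orientation: [-1.572, -1.896, -0.65]
ft_force: [0.0, -1.1, -1.8]
width: 26.3
```

```bash
python3 - <<'E'
from h import *
from workcell import ctrl
todo(ctrl,(-12,3,109.8),goalR(45))
E
```

```text
t 24.05 fix [-14.2   3.  107.3] pitch 45.2 q [-0.46  0.71  1.74  0.63  1.29 -1.01] F [ 0.  -1.1 -1.8]
rot tool deg [-0.1  0.2  0.2] 0.3 shift now-tool cm [ 0.33  0.   -0.02] shift goal-tool cm [ 0.33  0.   -0.02]
```

>>> apply_moves --series '[[[0.2, 0, 0.1, 0, 0, 0, 0.3], [0.15, 0, 0.15, 0, 0, 0, 0.3], [0, 0, 0, 0, 0, 0, 0.3]]]'

```text
t: 24.35
ee_pos: [520.2, -54.1, 107.8]
orientation: [-1.573, -1.896, -0.65]
ft_force: [0.2, -2.1, 1.5]
width: 26.4
```

>>> apply_moves --series '[[[0.1, 0, 0.1, 0, 0, 0, 0.3], [0, 0, 0, 0, 0, 0, 0.3]]]'

```text
t: 24.55
ee_pos: [520.0, -52.8, 107.7]
orientation: [-1.573, -1.896, -0.65]
ft_force: [0.0, -1.5, 0.7]
width: 26.1
```

```bash
python3 - <<'E'
from h import *
from workcell import ctrl
todo(ctrl,(-12,3,109.8),goalR(45))
d=snap(ctrl,"wrist","w10")
cv2.imwrite("pics/w10.png",cv2.convertScaleAbs(d["img"],alpha=1.4,beta=10))
E
```

```text
t 24.55 fix [ -9.1   2.8 107.7] pitch 45.2 q [-0.45  0.71  1.75  0.63  1.29 -1.01] F [ 0.  -1.5  0.7]
rot tool deg [-0.   0.2  0.2] 0.3 shift now-tool cm [-0.06 -0.02 -0.36] shift goal-tool cm [-0.06 -0.02 -0.36]
```

View pics/w10.png

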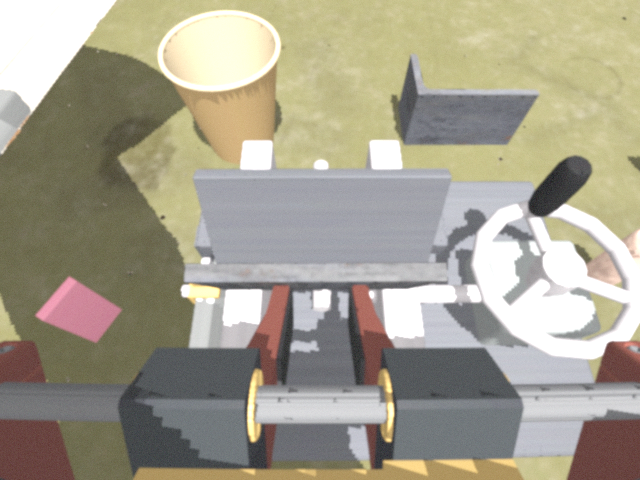

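The plate stands steep but is not yet on the rest: its upper edge is at row 270 and the rest's top at row 175. I push on gently.

>>> apply_moves --series '[[[0.2, 0, 0.15, 0, 0, 0, 0.3], [0.2, 0, 0.15, 0, 0, 0, 0.3], [0, 0, 0, 0, 0, 0, 0.3]]]'

```text
t: 24.9
ee_pos: [518.8, -47.6, 108.4]
orientation: [-1.572, -1.896, -0.65]
ft_force: [0.9, -1.1, -0.4]
width: 26.4
```

>>> apply_moves --series '[[[0.2, 0, 0.15, 0, 0, 0, 0.3], [0.2, 0, 0.15, 0, 0, 0, 0.3], [0, 0, 0, 0, 0, 0, 0.3]]]'

```text
t: 25.2
ee_pos: [517.8, -42.7, 109.1]
orientation: [-1.572, -1.896, -0.65]
ft_force: [0.8, 0.2, -0.1]
width: 26.3
```

The face leans away from the plate, so the plate must go past vertical, about 110 degrees in all. The contact then needs about 20 mm more to the left. I continue in small steps.

>>> apply_moves --series '[[[0.2, 0, 0.2, 0, 0, 0, 0.3], [0.2, 0, 0.2, 0, 0, 0, 0.3], [0.2, 0, 0.2, 0, 0, 0, 0.3], [0.2, 0, 0.2, 0, 0, 0, 0.3], [0, 0, 0, 0, 0, 0, 0.3]]]'

```text
t: 25.7
ee_pos: [515.8, -31.6, 109.0]
orientation: [-1.572, -1.896, -0.65]
ft_force: [-0.7, -0.9, 0.0]
width: 26.3
```

>>> apply_moves --series '[[[0.15, 0, 0.15, 0, 0, 0, 0.3], [0.15, 0, 0.15, 0, 0, 0, 0.3], [0, 0, 0, 0, 0, 0, 0.3]]]'

```text
t: 26.0
ee_pos: [515.1, -27.7, 109.0]
orientation: [-1.573, -1.896, -0.65]
ft_force: [-0.2, 0.2, -0.4]
width: 26.3
```

```bash
python3 - <<'E'
from h import *
from workcell import ctrl
todo(ctrl,(20,3,108),goalR(45))
d=snap(ctrl,"wrist","w11")
cv2.imwrite("pics/w11.png",cv2.convertScaleAbs(d["img"],alpha=1.4,beta=10))
E
```

```text
t 26.0 fix [ 16.6   3.  109. ] pitch 45.2 q [-0.42  0.69  1.78  0.66  1.26 -1.  ] F [-0.2  0.2 -0.4]
rot tool deg [-0.   0.2  0.2] 0.3 shift now-tool cm [0.17 0.   0.31] shift goal-tool cm [0.17 0.   0.31]
```

View pics/w11.png

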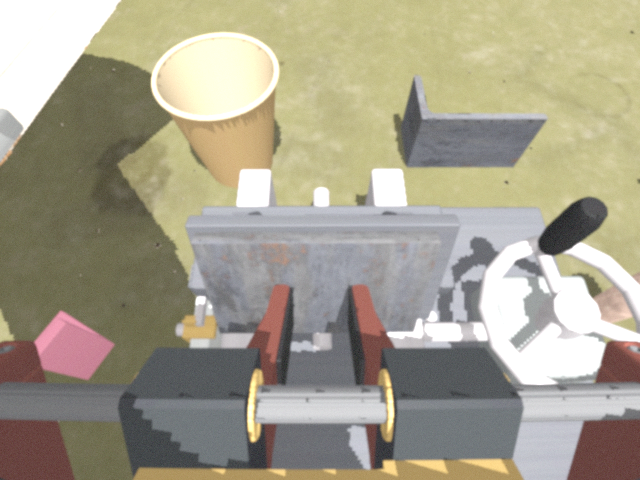

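The plate now leans on the rest. Its upper edge is at (195..450, 230), just in front of the rest's top at row 215, and it looks square and centred. I press lightly to seat the top and then the foot.

>>> apply_moves --series '[[[0.15, 0, 0.15, 0, 0, 0, 0.3], [0, 0, 0, 0, 0, 0, 0.3]]]'

```text
t: 26.25
ee_pos: [514.7, -25.6, 109.0]
orientation: [-1.573, -1.896, -0.65]
ft_force: [0.4, 1.2, 0.3]
width: 26.1
```

>>> apply_moves --series '[[[0.1, 0, 0.1, 0, 0, 0, 0.3], [0, 0, 0, 0, 0, 0, 0.3]]]'

```text
t: 26.45
ee_pos: [514.6, -24.4, 109.0]
orientation: [-1.573, -1.897, -0.65]
ft_force: [-0.4, -0.8, 0.1]
width: 26.7
```

>>> apply_moves --series '[[[0.1, 0, 0.1, 0, 0, 0, 0.3], [0, 0, 0, 0, 0, 0, 0.3]]]'

```text
t: 26.65
ee_pos: [514.6, -23.7, 108.8]
orientation: [-1.574, -1.898, -0.649]
ft_force: [0.1, -3.8, -0.1]
width: 26.5
```

>>> apply_moves --series '[[[-0.3, 0, -0.3, 0, 0, 0, 0.3], [-1.2, 0, -1.2, 0, 0, 0, 0.3], [-1.3, 0, 1.3, 0, 0, 0, 0.3], [-1.4, 0, 1.4, 0, 0, 0, 0.3], [0, 0, 0, 0, 0, 0, 0.3], [0.3, 0, 0.3, 0, 0, 0, 0.3], [0, 0, 0, 0, 0, 0, 0.3]]]'

```text
t: 27.35
ee_pos: [517.7, -39.8, 71.5]
orientation: [-1.573, -1.897, -0.65]
ft_force: [0.5, 0.9, -0.4]
width: 26.8
```

```bash
python3 - <<'E'
from h import *
from workcell import ctrl
todo(ctrl,(7,3,71),goalR(45))
d=snap(ctrl,"wrist","w12")
cv2.imwrite("pics/w12.png",cv2.convertScaleAbs(d["img"],alpha=1.4,beta=10))
E
```

```text
t 27.35 fix [ 4.2  2.7 71.5] pitch 45.2 q [-0.43  0.76  1.76  0.66  1.22 -1.05] F [ 0.5  0.9 -0.4]
rot tool deg [-0.   0.2  0.2] 0.3 shift now-tool cm [ 0.16 -0.03  0.24] shift goal-tool cm [ 0.16 -0.03  0.24]
```

View pics/w12.png

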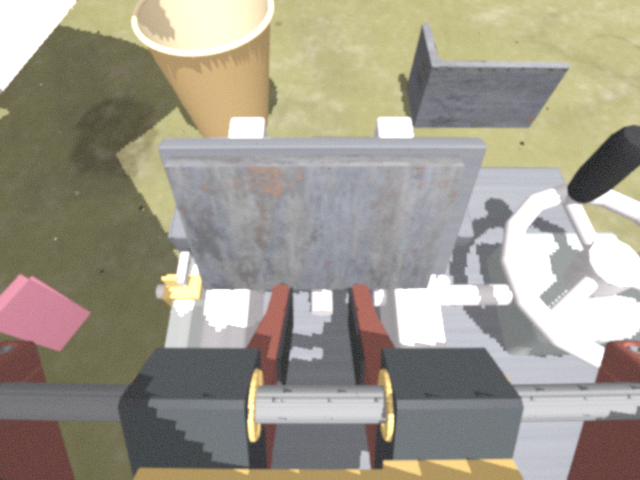

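The plate leans flat and square, with its lower edge at row 290 from 198 to 440. The pointer (184,265) is in line with the clip (183,287). I nudge the foot.

>>> apply_moves --series '[[[0.15, 0, 0.15, 0, 0, 0, 0.3], [0, 0, 0, 0, 0, 0, 0.3]]]'

```text
t: 27.6
ee_pos: [517.4, -37.6, 71.4]
orientation: [-1.573, -1.897, -0.65]
ft_force: [-0.8, -0.3, 0.7]
width: 26.1
```

>>> apply_moves --series '[[[0.1, 0, 0.1, 0, 0, 0, 0.3], [0, 0, 0, 0, 0, 0, 0.3]]]'

```text
t: 27.8
ee_pos: [517.5, -37.1, 71.2]
orientation: [-1.574, -1.899, -0.65]
ft_force: [-0.7, -4.2, 3.2]
width: 26.3
```

>>> apply_moves --series '[[[0.1, 0, 0.1, 0, 0, 0, 0.3], [0, 0, 0, 0, 0, 0, 0.3]]]'

```text
t: 28.0
ee_pos: [517.5, -36.8, 71.2]
orientation: [-1.575, -1.9, -0.649]
ft_force: [-1.4, -12.1, 4.3]
width: 26.3
```

The foot is solid at fixture x 7.1 against the 7.0 expected. I retreat and make a final check.

>>> apply_moves --series '[[[-0.2, 0, -0.2, 0, 0, 0, 0.3], [-1, 0, -1, 0, 0, 0, 0.3], [0, 0, -3, 0, 0, 0, 0.3], [0, 0, -4, 0, 0, 0, 0.3], [0, 0, -4.5, 0, 0, 0, 0.3], [0, 0, -4.5, 0, 0, 0, 0.3], [0, 0, -4.5, 0, 0, 0, 0.3], [0, 0, 0, 0, 0, 0, 0.3], [0, 0, 0, 0, 0, 0, 0.3]]]'

```text
t: 28.9
ee_pos: [546.1, -194.6, 216.6]
orientation: [-1.575, -1.897, -0.651]
ft_force: [-0.3, 0.8, -0.9]
width: 26.3
```

```bash
python3 - <<'E'
from h import *
from workcell import ctrl
o=ctrl.get_obs();print(o["t"],o["ee_pos"],o["ft_force"])
d=snap(ctrl,"wrist","w13"); t=snap(ctrl,"top","t13"); s=snap(ctrl,"side","s13")
f=lambda x,r:cv2.resize(cv2.convertScaleAbs(x["img"][r[1]:r[1]+r[3],r[0]:r[0]+r[2]],alpha=1.3,beta=5),(400,300),interpolation=cv2.INTER_CUBIC)
cv2.imwrite("pics/f13.png",np.vstack([np.hstack([f(d,(120,60,400,300)),f(t,(240,150,260,195))]),np.hstack([f(s,(190,190,240,180)),f(t,(270,215,100,75))])]))
E
```

```text
28.9 [ 546.0511108  -194.618497    216.60145154] [-0.30765981  0.758239   -0.89419399]
```

View pics/f13.png

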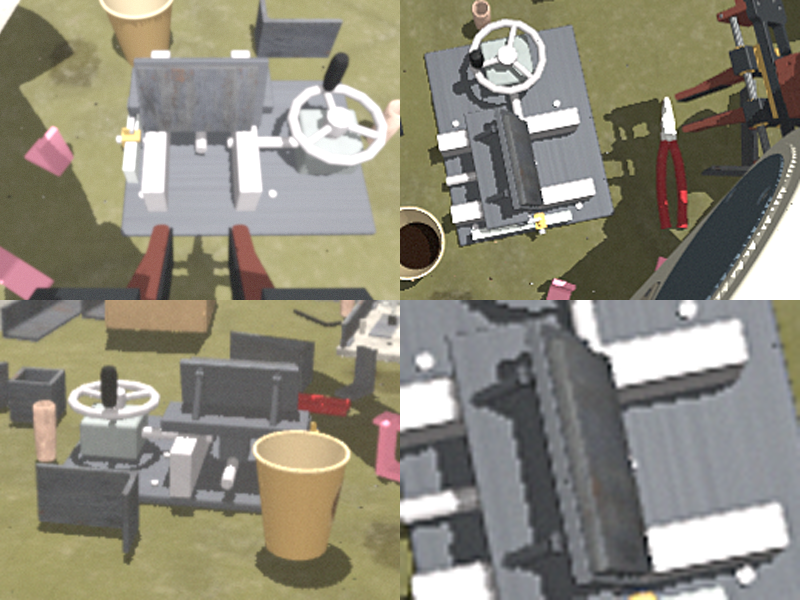

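All four panels look right: the plate leans squarely and centred on the rest, the bracket stands upright on the bench (side panel, (362,372)), and the bystanders are untouched. One last enlarged look at pointer against clip.

```bash
python3 - <<'E'
from h import *
a=load("w11")["img"][285:345,160:240];b=load("w12")["img"][240:300,140:220]
cv2.imwrite("pics/clip.png",np.hstack([cv2.resize(x,None,fx=5,fy=5,interpolation=cv2.INTER_CUBIC) for x in(a,b)]))
E
```

```text
(no output)
```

View pics/clip.png

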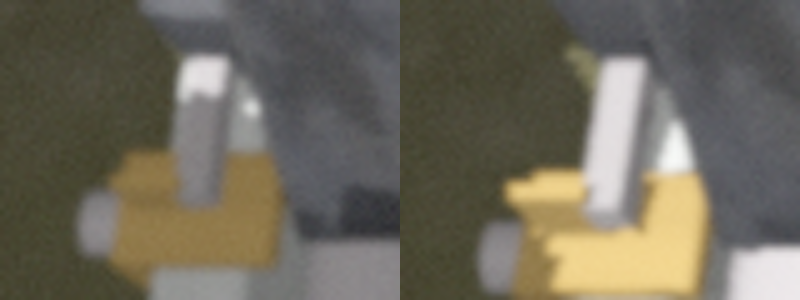

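```bash
python3 - <<'E'
from h import *
for n,off,pts in(("w11",(160,285),{"tip51":(200,205,51),"back44":(240,155,44),"front44":(250,265,44)}),("w12",(140,240),{"tip51":(210,222,51),"back44":(270,175,44),"front44":(270,290,44)})):
    d=load(n)
    for k,(x,y,z) in pts.items():
        for zz in(z,z-2,z+2):
            w=back(d,(x/5+off[0]-.4,y/5+off[1]-.4),zz);print(n,k,zz,np.round([(w[:2]-O)@XF[:2],(w[:2]-O)@YF[:2]],1))
E
```

```text
w11 tip51 51 [29.  74.9]
w11 tip51 49 [29.6 75.5]
w11 tip51 53 [28.5 74.2]
w11 back44 44 [37.2 73. ]
w11 back44 42 [37.8 73.7]
w11 back44 46 [36.6 72.4]
w11 front44 44 [23.5 70. ]
w11 front44 42 [23.9 70.5]
w11 front44 46 [23.  69.4]
w12 tip51 51 [29.1 75.1]
w12 tip51 49 [29.9 75.8]
w12 tip51 53 [28.4 74.3]
w12 back44 44 [37.3 72.1]
w12 back44 42 [38.1 72.8]
w12 back44 46 [36.5 71.3]
w12 front44 44 [24. 70.]
w12 front44 42 [24.7 70.7]
w12 front44 46 [23.4 69.3]
```

```bash
python3 - <<'E'
from workcell import ctrl
print(ctrl.close_job(), ctrl.get_obs()["t"])
E
```

```text
the job is handed in; nothing more can be done
the job is handed in; nothing more can be done
```

The job is handed in after about 29 s of robot time, and the three steps were done in the order asked.

- **Bracket:** I lifted the dark L bracket off the plate and stood it on bare bench at about (429, -297). It stayed upright in the last side view.
- **Crank:** I turned it about two turns, in two grips, to bring the pointer to the clip.
- **Plate:** I tipped it up from below through the rail gap, past vertical and onto the rest. Then I pressed the top lightly (about 4 N) and the foot with about 12 N.

**Last checks:**
- The plate leans flat and square. Its foot met firm resistance at fixture x 7.1 mm, where I expected 7.0 mm.
- Its centre was about 3 mm towards the robot before tipping. I left that as it was.
- The bystanders I could see had not moved, and the arm was clear of everything. In the last top view, part of the right side of the bench was behind the arm.
- **Pointer against clip:** these readings disagree slightly. The foot position and crank count put them within about 0.5 mm. The pointer tip itself measured about 1 mm right of the clip's middle in three views. I left it, because cranking back would have disturbed the seated plate.
- I viewed 21 pictures, well over the budget of 10.

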